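# Reset the tray divider and put the chassis away

### The job

The sliding divider in the plywood parts tray leaves too little room for the long brass-coloured chassis channel. Slide the divider towards the small solder reel in the tray, without shoving the reel along, until the empty compartment is long enough; then lay the chassis channel, the same way up as it lies now, lengthwise and flat on the floor of that compartment and let go.

Things in the scene. Friction and masses are not known exactly. Their poses are not given: they have to be found in the camera images.
- tray: Shallow open plywood tray, fixed to the worktop, 278 mm long (its y) and 122 mm wide (its x), its rim with the aluminium runners 44 mm above the worktop. Inside it is 266 x 110 mm; walls 6 mm, floor 5 mm thick. Origin: centre of its underside, z up. One divider splits it across; a small solder reel stands in the -y compartment, the +y compartment is empty.
- divider (a joint): Position of the divider along the tray's y axis (m): 0 with the divider at the tray's centre, growing towards +y; range -0.11 to 0.11. Its panel is 6 mm thick, so the +y compartment is 130 mm minus this value (in mm) long and the -y one 130 mm plus it. It slides with a friction of about 1.5 N and stays where it is left.
- divider_tab (a point): Middle of the upright wooden grip tab on top of the divider: 70 mm above the worktop, the tab being 44 mm wide (tray x), 12 mm thick (tray y, the sliding direction) and reaching from 51 to 86 mm above the worktop. Its axes are those of the tray.
- chassis_center (a point): Centre (half-way up its 13 mm height) of the long chassis channel of thin brass-coloured metal, 172 mm long (its y), 24 mm wide over its side walls (its x; small lugs to 34 mm), about 55 g; grip it across its side walls near the middle. z up. It lies on the worktop beside a thicker wooden block and a thin wooden stick of similar length.
- reel_center (a point): Centre (half-way up) of the small solder reel, 38 mm in diameter, 22 mm high, standing loose with its axis upright on the tray floor near the tray's -y end wall.

How it is judged:
On the way:
1. the divider has been slid so far that the empty compartment is over 173 mm long, the chassis not yet in the tray (value of joint divider below -0.043 m and horizontal distance between chassis_center and tray above 0.16 m), for 0.2 s.
At the end, for the whole second after the job is handed in: The divider stands over 40 mm to the reel's side of the tray's centre; the chassis lies lengthwise, flat (within about 6 degrees), right way up and at rest on the floor of the +y compartment; the reel stands upright within 12 mm of where it was (value of joint divider below -0.04 m and z of chassis_center in the frame of tray between 0.005 and 0.019 m and x of chassis_center in the frame of tray between -0.045 and 0.045 m and y of chassis_center in the frame of tray between 0 and 0.055 m and angle between the y axis of chassis_center and the y axis of tray, either way round below 0.4 rad and angle between each of chassis_center, reel_center's own z axis and vertical below 0.1 rad and linear speed of loco_chassis below 0.02 m/s and distance of reel_center from where it was at the start of the episode below 0.012 m); the robot touches nothing.
It fails at once if the reel is shoved along or knocked over (distance of reel_center from where it was at the start of the episode above 0.02 m or angle between reel_center's own z axis and vertical above 0.4 rad).
It also fails if it takes over 54 s, if anything falls off the work surface, if the arm or the gripper's body presses on something with over 40 N, if the wrist force passes 120 N, or if a joint passes its speed limit or range.

### The arm

A 7-joint arm with a two-finger parallel gripper is mounted at the origin on a cart in front of the work surface, level with it; the furniture and walls round the work are solid. World frame = base frame: x ahead of the robot, y to its left, z up, the work surface at z = 0. Lengths are in m, angles in rad, forces in N, time in s.
With the tool pointing down it reaches from about 0.425 to 0.95 m from the base axis. Payload 4.7 kg.
Tool frame: the origin (TCP) lies at the centre of the arm's flange, where the gripper is bolted on; the fingertips stand 182 mm ahead of it and the grasp point (between the pads) lies 164 mm ahead of it; z points along the fingers, y is the line along which they close (so a half turn about z gives the same grasp; the last joint's range is limited). The gripper opens to 87 mm and grips with 3 to 60 N. Pads are 19 mm wide; open, the fingers measure 117 mm over their backs; the gripper's body (75 mm by 190 mm) begins 51 mm behind the grasp point.
Start: joints at [1.276, 0.469, -0.049, 1.532, 0.024, 1.141, -0.082], TCP at [0.177, -0.651, 0.405] pointing down, gripper open.
Joint ranges: [-2.59, 2.59], [-0.33, 1.99], [-1.39, 1.29], [0.1, 2.45], [-1.04, 4.18], [0.21, 1.99], [-2.66, 2.66]. Speed limits (rad/s): [2.57, 2.57, 3.14, 3.14, 3.14, 3.14, 3.14].

### API

Orientations are given as a rotation vector (axis times angle).
In Python, from bench import * gives the robot as it stands.
- The arm moves only by the shell command python3 -m inch 'ROWS' [OPENING] [FORCE]. ROWS is JSON, a list of rows, each a list of 2 entries, a list of its own where there are three numbers: the shift along the tool's x, y, z normalised to -1 to 1, where 1 is 400 mm, then the turn about the tool's z normalised to -1 to 1, where 1 is 30 degrees. A call has exactly 8 rows; each row is the pose to reach, as a shift and turn from the pose commanded when the call began, along the tool's axes at that moment; what a row does not reach only later rows make up. A row lasts 1/8 s, in which the tool goes at most 62.5 mm and 10.7 degrees, less where a joint would pass 70% of its speed; a pose out of reach is approached as far as the arm can. A call with a number of a shift or a turn outside -1 to 1 is refused whole. A call with a gripper value outside its range is refused whole. OPENING is the opening, from 0 (shut) to 1 (fully open), set as the call begins (- or left out, the last holds). The fingers move at their own pace and stop on an object; FORCE is the grip in N (left out, the last holds). Time passes only in rows, so rows that repeat a pose let the fingers close, or fill a call up. It gives the time, the measured TCP pose, the force, the opening and the grip force at its end, in the units of the state.
- get_obs(): the state, without advancing time (a new reading comes with each control period).
- camera(name): name is "side" or "top"; returns a dict with "frame" (420x560x3 uint8, red, green, blue), "z_map" (420x560 float32, m along the optical axis (not along the pixel's ray), 0 where there is no reading), "fx", "fy", "cx", "cy" (pixels), "R" (3x3) and "t" (3): a world point X has camera coordinates R X + t. Camera axes: x right, y down, z forward; pixel columns grow to the right and rows downward; lengths in m; the calibration is good to about 2 mm. A picture is of the moment at which its call begins.
- job_done(): hands the job in; it is judged then, once.
The state is a dict: "time_s": time; "joint_positions": joint angles; "qd": joint speeds; "effort": joint torques, N m; "tcp_pos": TCP position; "orientation": TCP orientation; "force": force on the tool from outside, world axes, zero at the start; "ft_torque": the same for the moment, N m; "gripper_width": opening from 0.0 (shut) to 1.0 (fully open); "finger_force": force on a finger pad.
Only numpy, scipy, OpenCV 4.12 (cv2) and the standard library are available. Lean on these libraries where they do the work, as an engineer would, in place of code of your own. Each camera call takes 0.05 s, during which the arm holds its last target. There are 200 camera calls.

## Working session

There is one attempt and no reset: what is moved stays moved. The work goes in short steps, Python scripts to look and compute and a shell command to move; the robot and the scene stay as the last step left them, time stands still between calls to the robot, and variables do not carry over. Pictures are saved under pics/ and viewed, at most 10 in all, crops included, and the job is handed in when it is done.

```bash
mkdir -p pics
cat > h.py <<'E'
from bench import *
import numpy as np, cv2
def save(c,n): cv2.imwrite('pics/'+n+'.png',cv2.cvtColor(c['frame'],cv2.COLOR_RGB2BGR))
def plane(c,u,v,z):
    R,t=np.array(c['R']),np.array(c['t']); o=-R.T@t
    d=R.T@np.array([(u-c['cx'])/c['fx'],(v-c['cy'])/c['fy'],1.]); return o+d*(z-o[2])/d[2]
def cloud(c):
    R,t=np.array(c['R']),np.array(c['t']); Z=c['z_map']; v,u=np.mgrid[:420,:560]
    P=np.stack([(u-c['cx'])/c['fx']*Z,(v-c['cy'])/c['fy']*Z,Z],-1); return (P-t)@R
E
python3 - <<'E'
from h import *
o=get_obs(); print(o)
for n in('top','side'):
    c=camera(n); save(c,n+'0'); np.save(n+'0.npy',c,allow_pickle=True); print(n,c['fx'],c['R'],c['t'])
E
```

```text
{'time_s': 0.0, 'joint_positions': array([ 1.27610617,  0.46945716, -0.04859617,  1.53366459,  0.02407049,
        1.14102108, -0.08233744]), 'qd': array([ 0.00063281, -0.00055192,  0.00025706,  0.00029589,  0.00032056,
       -0.00045746, -0.0002379 ]), 'effort': array([ 1.21698249e-04, -5.07973516e+01, -8.08284525e-02, -2.36151230e+01,
       -6.14441070e-02,  3.78317165e-02,  1.68380006e-04]), 'tcp_pos': array([ 0.1772677 , -0.65106135,  0.40370091]), 'orientation': array([-3.11197011e+00, -4.15989520e-01,  4.78919198e-04]), 'force': array([-1.1677599 , -0.32981778,  0.14963114]), 'ft_torque': array([-0.0194166 ,  0.02494773, -0.00229666]), 'finger_force': 0.0, 'gripper_width': 1.0030487092263898}
top 428.4916614988976 [[ 0.01088244 -0.99936891 -0.03381359]
 [-0.99284935 -0.00677895 -0.11918145]
 [ 0.11887701  0.03486879 -0.99229654]] [-0.02814411  0.53645943  1.02450312]
side 384.10898848302526 [[ 0.99966553 -0.02508729  0.00628217]
 [-0.01152065 -0.64945962 -0.7603088 ]
 [ 0.02315411  0.75998212 -0.64953142]] [-0.50641557  0.02963832  1.08518747]
```

View pics/top0.png

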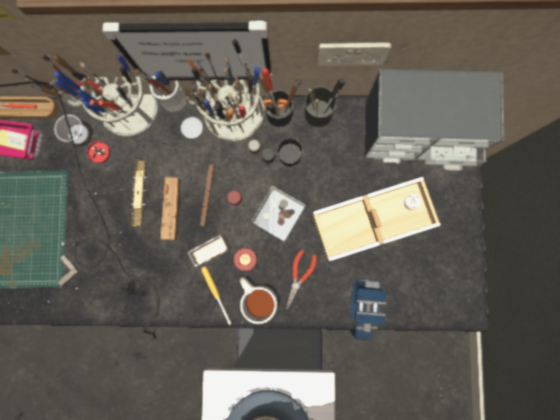

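View pics/side0.png

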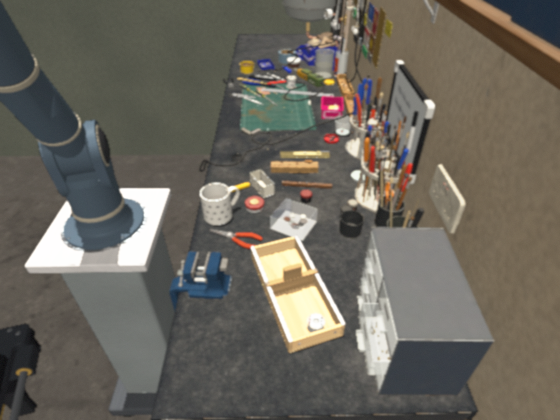

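The top view shows the tray centred near (376,218), its tab near (375,219), the reel at (411,202) and the channel at (139,192). The wooden block (170,208) and the stick (207,195) lie next to the channel. Next I'll measure with height masks.

Run:
```python
from h import *
c=np.load('top0.npy',allow_pickle=True).item(); P=cloud(c)
def box(m,u0,u1,v0,v1):
    k=np.zeros(m.shape,bool);k[v0:v1,u0:u1]=m[v0:v1,u0:u1];return k
z=P[...,2]
def rep(n,k):
    pts=P[k]; r=cv2.minAreaRect(pts[:,:2].astype(np.float32)*1000); print(n,k.sum(),r,np.median(z[k]))
hsv=cv2.cvtColor(c['frame'],cv2.COLOR_RGB2HSV)
rep('tray rim',box((z>.036)&(z<.052),305,445,172,265))
rep('tab',box((z>.06)&(z<.1),340,410,190,245))
rep('reel',box((z>.02)&(z<.035),395,428,190,214))
rep('chassis',box((z>.006)&(z<.03),125,152,155,230))
print('chassis z',np.percentile(z[155:230,130:150],[5,50,80,95,99]))
k=box((hsv[...,2]>110)&(hsv[...,1]>40),125,152,155,230); 
q=np.argwhere(k)[:,::-1].astype(float); X=np.array([plane(c,u,v,.010)[:2] for u,v in q])*1000
print('chassis col',len(q),cv2.minAreaRect(X.astype(np.float32)),X.mean(0))
k=box((hsv[...,1]<60)&(hsv[...,2]>130),398,426,190,214)
q=np.argwhere(k)[:,::-1]; print('reel col',len(q),plane(c,*q.mean(0),.027),cv2.minEnclosingCircle(np.array([plane(c,u,v,.027)[:2] for u,v in q],np.float32)))
im=cv2.cvtColor(c['frame'],cv2.COLOR_RGB2BGR)
cv2.imwrite('pics/crop0.png',np.hstack([cv2.resize(im[150:240,110:220],(440,360)),cv2.resize(im[172:262,310:445],(360,360)[:2])]))
```

```text
tray rim 1003 ((521.010986328125, -258.2113952636719), (123.27189636230469, 278.90338134765625), 18.323150634765625) 0.04525754861673006
tab 138 ((517.6815185546875, -249.32357788085938), (43.60274124145508, 12.576749801635742), 17.265344619750977) 0.08644462251751707
reel 228 ((564.2711181640625, -358.4168701171875), (46.579063415527344, 50.92424774169922), 17.450469970703125) 0.028995459877579663
chassis 448 ((582.79931640625, 338.9737854003906), (177.90127563476562, 67.33432006835938), 2.9243111610412598) 0.013519504550585933
chassis z [-0.00117407  0.00301222  0.01182384  0.0164885   0.0198535 ]
chassis col 658 ((585.3798217773438, 339.02935791015625), (170.94302368164062, 30.130924224853516), 0.42103636264801025) [584.84538762 337.97749256]
reel col 508 [ 0.56380425 -0.34435509  0.027     ] ((0.5636098980903625, -0.34378448128700256), 0.03964124619960785)
```

View pics/crop0.png

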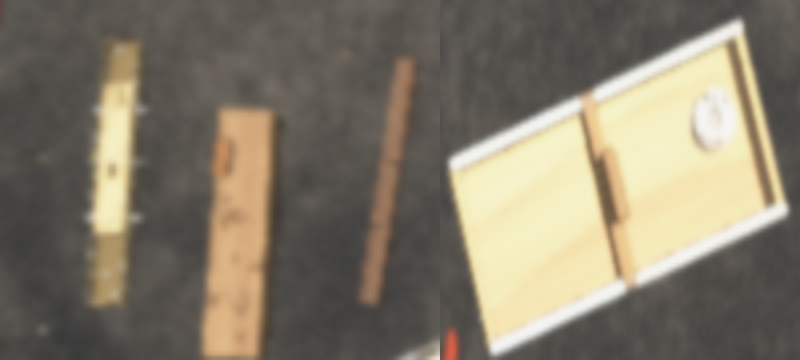

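The crop shows the channel upright in the picture, with its ends near crop (122,40) and (105,305) and its lugs at rows 108, 160 and 217. The tray shows the tab and the reel clearly. I'll do one clearance check and work out the numbers for the move.

Run:
```python
from h import *
c=np.load('top0.npy',allow_pickle=True).item(); P=cloud(c); z=P[...,2]
k=np.zeros(z.shape,bool);k[60:172,360:505]=1;k&=(z>.07)&(z<.5)
p=P[k];print('cab x',np.percentile(p[:,0],[.5,2,10]),'y',np.percentile(p[:,1],[1,99]),'z',np.percentile(p[:,2],[5,50,98]))
hsv=cv2.cvtColor(c['frame'],cv2.COLOR_RGB2HSV)
th=np.radians(18.0);yt=np.array([-np.sin(th),np.cos(th)]);xt=np.array([np.cos(th),np.sin(th)]);T=np.array([.5210,-.2582])
m=((hsv[...,1]<60)&(hsv[...,2]>130)).astype(np.uint8);m[:194]=0;m[212:]=0;m[:,:400]=0;m[:,424:]=0
n,l,s,ce=cv2.connectedComponentsWithStats(m);i=1+np.argmax(s[1:,4]);r=plane(c,*ce[i],.027)[:2];print('reel',s[i],r,'tray',(r-T)@xt,(r-T)@yt)
tb=np.array([.5177,-.2493]);print('tab tray',(tb-T)@xt,(tb-T)@yt)
k=np.zeros(z.shape,bool);k[155:230,125:152]=1;k&=(hsv[...,2]>110)&(hsv[...,1]>40)
q=np.argwhere(k)[:,::-1];X=np.array([plane(c,u,v,.010)[:2] for u,v in q])
f=cv2.fitLine(X.astype(np.float32),cv2.DIST_HUBER,0,.001,.001).ravel();a=f[:2];t=(X-X.mean(0))@a
print('chassis axis deg',np.degrees(np.arctan2(a[1],a[0])),'len',np.ptp(t),'mid',X.mean(0)+a*(t.max()+t.min())/2)
# block near edge
b=np.zeros(z.shape,bool);b[170:245,155:185]=1;b&=(z>.008)&(z<.06);print('block y',np.percentile(P[b][:,1],[2,98]),'z',np.percentile(z[b],[50,95]))
o=get_obs();d=tb-o['tcp_pos'][:2];import scipy.spatial.transform as S
R=S.Rotation.from_rotvec(o['orientation']).as_matrix();print('shift mm',R.T@np.r_[d,0]*1000,'y deg',np.degrees(np.arctan2(R[1,1],R[0,1])))
```

```text
cab x [0.64137088 0.64535413 0.67400914] y [-0.5056633  -0.22132489] z [0.08238453 0.19092612 0.1952714 ]
reel [400 194  24  18 378] [ 0.56156795 -0.34819632] tray 0.01077202188485095 -0.09812777050491225
tab tray -0.0003882352538369485 0.009484159076464176
chassis axis deg -0.80635977 len 0.1712700829724714 mid [0.58537417 0.33797005]
block y [0.23408563 0.2684991 ] z [0.02506652 0.02927898]
shift mm [ 434.0164282  -298.24353506    0.48979776] y deg -74.76796676327068
```

```bash
python3 -m inch '[[[0.1,-0.07,0],0],[[0.24,-0.17,0],0],[[0.38,-0.27,0.05],0],[[0.52,-0.37,0.1],0],[[0.66,-0.47,0.15],0],[[0.8,-0.56,0.2],0],[[0.92,-0.64,0.23],0],[[1.0,-0.69,0.25],0]]' 0.5 20
python3 - <<'E'
from h import *
from scipy.spatial.transform import Rotation as S
o=get_obs();R=S.from_rotvec(o['orientation']).as_matrix();print(o['tcp_pos'],R.T@(np.array([.5177,-.2493,.164+.070])-o['tcp_pos'])*1000,np.degrees(np.arctan2(R[1,1],R[0,1])))
E
```

```text
time_s: 1.1
tcp_pos: [0.4831, -0.2878, 0.3069]
orientation: [-3.114, -0.416, 0.001]
force: [0.7, -1.4, 0.2]
gripper_width: 0.503
finger_force: 0.0
[ 0.48314484 -0.28780745  0.30694667] [ 43.4729748  -28.08823396  72.93319657] -74.79341475774041
```

```bash
python3 -m inch '[[[0.04,-0.03,0],-0.09],[[0.085,-0.055,0],-0.09],[[0.085,-0.055,0],-0.09],[[0.085,-0.055,0.03],-0.09],[[0.085,-0.055,0.08],-0.09],[[0.085,-0.055,0.13],-0.09],[[0.085,-0.055,0.17],-0.09],[[0.085,-0.055,0.17],-0.09]]'
python3 - <<'E'
from h import *
from scipy.spatial.transform import Rotation as S
o=get_obs();R=S.from_rotvec(o['orientation']).as_matrix();print(o['tcp_pos'],R.T@(np.array([.5177,-.2493,.164+.070])-o['tcp_pos'])*1000,np.degrees(np.arctan2(R[1,1],R[0,1])))
E
```

```text
time_s: 2.1
tcp_pos: [0.5083, -0.2598, 0.2381]
orientation: [-3.102, -0.487, 0.005]
force: [0.5, -0.6, 0.7]
gripper_width: 0.499
finger_force: 0.0
[ 0.50830869 -0.25980279  0.23811358] [12.16827697 -7.11292125  4.09465321] -72.15918828088617
```

```bash
python3 -m inch '[[[0.03,-0.018,0.005],0],[[0.03,-0.018,0.005],0],[[0.03,-0.018,0.005],0],[[0.03,-0.018,0.005],0],[[0.03,-0.018,0.005],0],[[0.03,-0.018,0.005],0],[[0.03,-0.018,0.005],0],[[0.03,-0.018,0.005],0]]' 0.25 15
python3 - <<'E'
from h import *
save(camera('side'),'s1')
E
```

```text
time_s: 3.1
tcp_pos: [0.5186, -0.2486, 0.2376]
orientation: [3.103, 0.489, 0.0]
force: [-0.5, -0.3, -0.7]
gripper_width: 0.251
finger_force: 0.0
```

View pics/s1.png

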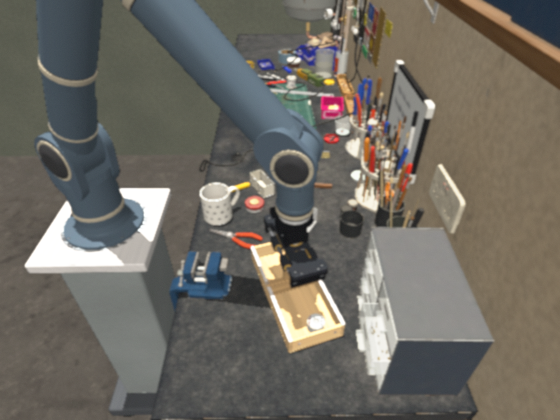

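The gripper now straddles the tab, seen at about (300,265). I'll close on it and slide about 62 mm towards the reel, along tool +y.

```bash
python3 -m inch '[[[0,0,0],0],[[0,0,0],0],[[0,0,0],0],[[0,0.03,0],0],[[0,0.07,0],0],[[0,0.11,0],0],[[0,0.14,0],0],[[0,0.155,0],0]]' 0 15
python3 -m inch '[[[0,0,0],0],[[0,0,0],0],[[0,0,0],0],[[0,0,0],0],[[0,0,0],0],[[0,0,0],0],[[0,0,0],0],[[0,0,0],0]]' 0.5 15
python3 - <<'E'
from h import *
o=get_obs();th=np.radians(18);print('tcp in tray',(o['tcp_pos'][:2]-[.521,-.2582])@[[np.cos(th),-np.sin(th)],[np.sin(th),np.cos(th)]])
E
```

```text
time_s: 4.15
tcp_pos: [0.5381, -0.3087, 0.2376]
orientation: [3.103, 0.488, 0.001]
force: [-0.4, 1.7, 0.5]
gripper_width: 0.134
finger_force: 15.0
time_s: 5.15
tcp_pos: [0.5377, -0.3076, 0.2377]
orientation: [3.103, 0.49, 0.0]
force: [0.3, 0.3, -1.2]
gripper_width: 0.498
finger_force: 0.0
tcp in tray [ 0.00059558 -0.05213932]
```

```bash
python3 -m inch '[[[0,0,-0.12],0],[[0,0,-0.25],0],[[0.05,-0.13,-0.28],0.1],[[0.1,-0.27,-0.28],0.25],[[0.15,-0.4,-0.28],0.4],[[0.2,-0.53,-0.28],0.55],[[0.25,-0.66,-0.28],0.667],[[0.3,-0.79,-0.28],0.667]]'
python3 - <<'E'
from h import *
from scipy.spatial.transform import Rotation as S
c=camera('top');save(c,'t2');np.save('top2.npy',c,allow_pickle=True)
o=get_obs();R=S.from_rotvec(o['orientation']).as_matrix();print(o['tcp_pos'],R.T@(np.array([.576,.338,.164+.021])-o['tcp_pos'])*1000,np.degrees(np.arctan2(R[1,1],R[0,1])))
# divider and reel check
P=cloud(c);z=P[...,2];k=np.zeros(z.shape,bool);k[190:245,360:430]=1
k&=(z>.06)&(z<.1);print(k.sum(),cv2.minAreaRect(P[k][:,:2].astype(np.float32)*1000) if k.any() else 0)
E
```

```text
time_s: 6.15
tcp_pos: [0.5544, 0.0318, 0.3499]
orientation: [3.141, -0.058, 0.001]
force: [0.6, -0.4, 0.1]
gripper_width: 0.5
finger_force: 0.0
[0.55410397 0.04096114 0.35025358] [  14.31562023 -296.37335069  167.26675528] -91.41467660116986
151 ((537.5008544921875, -308.8232116699219), (43.84054946899414, 13.065095901489258), 17.305702209472656)
```

View pics/t2.png

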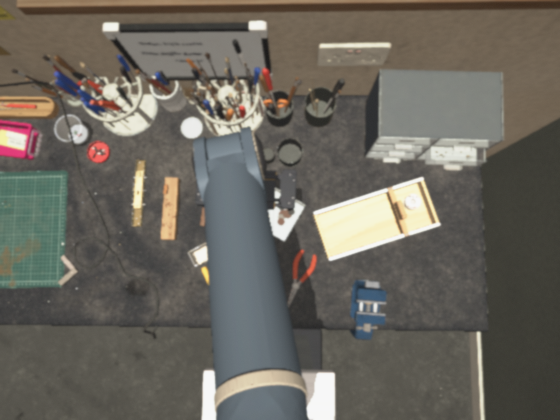

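The divider now sits at about -53 mm: the tab has moved to (397,213) and the reel is still at (411,202). Next I'll go over the channel.

```bash
python3 -m inch '[[[0.005,-0.14,0],0],[[0.01,-0.28,0],0],[[0.015,-0.43,0],0],[[0.02,-0.56,0],0],[[0.025,-0.68,0],0],[[0.025,-0.75,0.05],0],[[0.025,-0.76,0.12],0],[[0.025,-0.76,0.2],0]]'
python3 - <<'E'
from h import *
from scipy.spatial.transform import Rotation as S
for i in range(3): c=camera('side')
save(c,'s3')
cv2.imwrite('pics/s3c.png',cv2.resize(cv2.imread('pics/s3.png')[100:220,220:380],(800,600),interpolation=cv2.INTER_CUBIC))
o=get_obs();R=S.from_rotvec(o['orientation']).as_matrix();print(o['tcp_pos'],R.T@(np.array([.576,.338,.164+.021])-o['tcp_pos'])*1000,np.degrees(np.arctan2(R[1,1],R[0,1])))
E
```

```text
time_s: 7.2
tcp_pos: [0.5755, 0.3343, 0.2691]
orientation: [-3.14, 0.055, -0.001]
force: [-0.1, -0.5, -0.0]
gripper_width: 0.497
finger_force: 0.0
[0.57521317 0.33280025 0.26792575] [ 0.86995359 -5.4283943  82.91026135] -92.0811801047646
```

View pics/s3c.png

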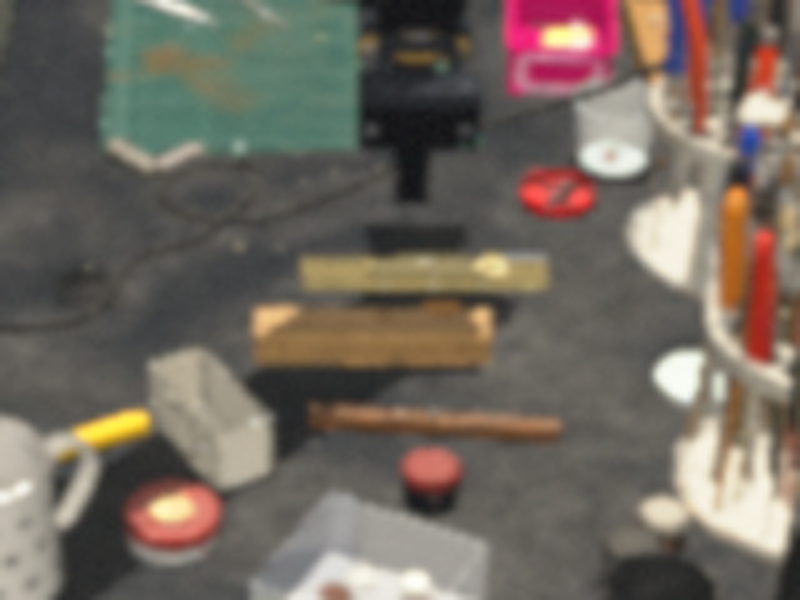

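The gripper hangs directly over the channel, whose ends are at about (300,272) and (550,272) in the crop. The block is clear of the near finger. Now I'll descend and close.

```bash
python3 -m inch '[[[0,-0.013,0],0],[[0,-0.013,0.05],0],[[0,-0.013,0.1],0],[[0,-0.013,0.14],0],[[0,-0.013,0.17],0],[[0,-0.013,0.19],0],[[0,-0.013,0.205],0],[[0,-0.013,0.205],0]]'
python3 -m inch '[[[0,0,0],0],[[0,0,0],0],[[0,0,0],0],[[0,0,0],0],[[0,0,0],0],[[0,0,0],0],[[0,0,0],0],[[0,0,0],0]]' 0 12
```

```text
time_s: 8.35
tcp_pos: [0.5758, 0.3386, 0.1874]
orientation: [3.141, -0.057, -0.0]
force: [-0.6, -0.5, -0.4]
gripper_width: 0.499
finger_force: 0.0
time_s: 9.35
tcp_pos: [0.5759, 0.3387, 0.188]
orientation: [-3.141, 0.057, -0.001]
force: [-1.4, -0.8, 5.0]
gripper_width: 0.263
finger_force: 12.0
```

```bash
python3 -m inch '[[[0,0,-0.04],0],[[0,0,-0.1],0],[[0,0,-0.17],0],[[0,0,-0.25],0],[[0,0,-0.32],0],[[0,0,-0.38],0],[[0,0,-0.4],0],[[0,0,-0.4],0]]' 0 16
python3 - <<'E'
from h import *
from scipy.spatial.transform import Rotation as S
c=camera('side');save(c,'s4');np.save('s4.npy',c,allow_pickle=True)
cv2.imwrite('pics/s4c.png',cv2.resize(cv2.imread('pics/s4.png')[40:190,220:420],(800,600),interpolation=cv2.INTER_CUBIC))
o=get_obs();R=S.from_rotvec(o['orientation']).as_matrix()
th=np.radians(18);T=np.array([.521,-.2582])
print(o['tcp_pos'],o['joint_positions'],o['gripper_width'],np.degrees(np.arctan2(R[1,1],R[0,1])))
E
```

```text
time_s: 10.35
tcp_pos: [0.5756, 0.3386, 0.3478]
orientation: [-3.141, 0.057, -0.001]
force: [-0.4, -0.7, -1.3]
gripper_width: 0.26
finger_force: 16.0
[0.57549893 0.33843446 0.34688779] [-0.3745582   0.52765076 -0.31783208  1.59923873  0.18289305  1.04532573
 -2.35126733] 0.26354674935275546 -92.07798009619988
```

View pics/s4c.png

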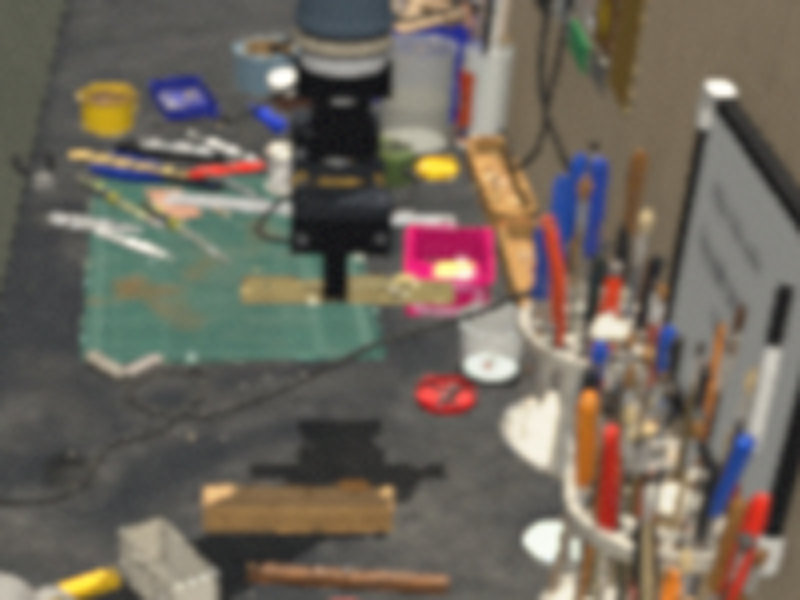

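The channel hangs level in the grip at crop (240–455,290), with the fingers about 9 mm from its middle as planned. Joint 7 is close to its limit, so I'll unwind the wrist the other way during the transfer.

```bash
cat > rem.py <<'E'
from h import *
from scipy.spatial.transform import Rotation as S
o=get_obs();R=S.from_rotvec(o['orientation']).as_matrix()
a=np.degrees(np.arctan2(R[1,1],R[0,1]));print(o['tcp_pos'],'rem',(R.T@(np.array([.5111,-.2278,.188+.005])-o['tcp_pos'])/.4).round(4),'turn',(-(17.8-a)/30).round(4),o['joint_positions'].round(2))
E
python3 -m inch '[[[-0.02,0.02,0],-0.1],[[-0.04,0.05,0],-0.23],[[-0.06,0.09,0],-0.38],[[-0.08,0.13,0],-0.53],[[-0.1,0.18,0],-0.68],[[-0.12,0.23,0],-0.83],[[-0.12,0.27,0],-0.95],[[-0.12,0.3,0],-1]]'
python3 rem.py
```

```text
time_s: 11.4
tcp_pos: [0.523, 0.2193, 0.3462]
orientation: [3.048, 0.758, -0.004]
force: [0.9, -0.2, -0.0]
gripper_width: 0.26
finger_force: 16.0
[0.5230487  0.21932124 0.34618924] rem [-0.5492  0.9735  0.3844] turn -2.6618 [-0.12  0.39 -0.45  1.84  0.2   0.96 -1.74]
```

```bash
python3 -m inch '[[[-0.02,0.04,0],-0.1],[[-0.06,0.1,0],-0.23],[[-0.1,0.18,0],-0.38],[[-0.14,0.26,0],-0.53],[[-0.18,0.34,0],-0.68],[[-0.22,0.42,0],-0.83],[[-0.25,0.47,0],-0.95],[[-0.27,0.5,0],-1]]'
python3 rem.py
```

```text
time_s: 12.4
tcp_pos: [0.5212, -0.0086, 0.3462]
orientation: [-2.749, -1.519, 0.004]
force: [-0.0, 0.1, -0.8]
gripper_width: 0.262
finger_force: 16.0
[ 0.52115733 -0.00864388  0.34623405] rem [-0.4767  0.271   0.3832] turn -1.6646 [ 0.34  0.33 -0.49  1.94  0.19  0.93 -0.81]
```

```bash
python3 -m inch '[[[-0.02,0.01,0],-0.1],[[-0.08,0.04,0],-0.23],[[-0.15,0.08,0],-0.38],[[-0.22,0.12,0],-0.53],[[-0.29,0.16,0],-0.68],[[-0.36,0.21,0],-0.83],[[-0.43,0.25,0],-0.95],[[-0.475,0.271,0],-1]]'
python3 -m inch '[[[0,0,0],-0.1],[[0,0,0],-0.2],[[0,0,0],-0.35],[[0,0,0],-0.5],[[0,0,0],-0.6],[[0,0,0],-0.665],[[0,0,0],-0.665],[[0,0,0],-0.665]]'
python3 - <<'E'
exec(open('rem.py').read())
for n in('top','side'):
    c=camera(n);save(c,n+'5')
a=cv2.imread('pics/top5.png')[130:280,280:480];b=cv2.imread('pics/side5.png')[200:380,220:400]
cv2.imwrite('pics/j5.png',np.hstack([cv2.resize(a,(440,440)),cv2.resize(b,(360,440))]))
E
```

```text
time_s: 13.4
tcp_pos: [0.5119, -0.2274, 0.3461]
orientation: [-2.261, -2.178, 0.002]
force: [0.4, -0.4, -1.6]
gripper_width: 0.26
finger_force: 16.0
time_s: 14.4
tcp_pos: [0.5125, -0.2254, 0.3474]
orientation: [-1.85, -2.539, 0.0]
force: [1.0, -0.2, -1.1]
gripper_width: 0.262
finger_force: 16.0
[ 0.51254123 -0.22539937  0.34738684] rem [-0.0047 -0.0052  0.386 ] turn 0.0015 [ 0.8   0.4  -0.59  1.85  0.27  0.97  0.4 ]
```

View pics/j5.png

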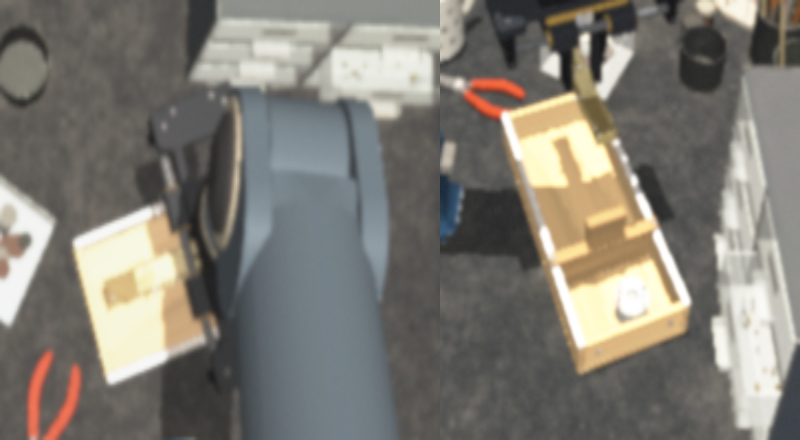

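The channel is parallel to the tray. Its free end is at crop (108,290) in the top view, over the empty compartment, and the reel is standing undisturbed. I'll lower it partway and measure that end against the tray wall.

```bash
python3 -m inch '[[[-0.005,-0.005,0],0],[[-0.005,-0.005,0.04],0],[[-0.005,-0.005,0.09],0],[[-0.005,-0.005,0.14],0],[[-0.005,-0.005,0.19],0],[[-0.005,-0.005,0.23],0],[[-0.005,-0.005,0.245],0],[[-0.005,-0.005,0.245],0]]'
python3 - <<'E'
exec(open('rem.py').read())
c=camera('top');save(c,'top6');P=cloud(c);z=P[...,2]
th=np.radians(18);M=np.array([[np.cos(th),-np.sin(th)],[np.sin(th),np.cos(th)]]);Q=(P[...,:2]-[.521,-.2582])@M
k=np.zeros(z.shape,bool);k[200:250,312:380]=1;w=k&(z>.055)&(z<.085)&(abs(Q[...,0])<.03)&(Q[...,1]>.05)
print(w.sum(),np.median(z[w]),'end y',np.percentile(Q[w][:,1],[90,98,100]),'x',np.percentile(Q[w][:,0],[2,50,98]))
r=k&(z>.037)&(z<.05)&(Q[...,1]>.1);print('rim y',np.percentile(Q[r][:,1],[2,50,99]))
E
```

```text
time_s: 15.5
tcp_pos: [0.5113, -0.2279, 0.2493]
orientation: [-1.849, -2.539, 0.0]
force: [-0.3, -0.1, -0.3]
gripper_width: 0.263
finger_force: 16.0
[ 0.51134008 -0.22790526  0.24932802] rem [ 0.0004 -0.0005  0.1408] turn 0.0024 [ 0.75  0.53 -0.53  1.93  0.37  0.78  0.32]
316 0.07384692913049837 end y [0.12072583 0.12773573 0.1293665 ] x [-0.01134948 -0.00033307  0.01014328]
rim y [0.10429833 0.13526513 0.1395179 ]
```

```bash
python3 -m inch '[[[0,0,0.02],0],[[0,0,0.05],0],[[0,0,0.08],0],[[0,0,0.105],0],[[0,0,0.122],0],[[0,0,0.132],0],[[0,0,0.138],0],[[0,0,0.139],0]]'
python3 rem.py
```

```text
time_s: 16.55
tcp_pos: [0.5114, -0.2279, 0.1941]
orientation: [1.849, 2.539, 0.0]
force: [0.0, -1.1, 0.1]
gripper_width: 0.261
finger_force: 16.0
[ 0.51141045 -0.22792245  0.19410646] rem [ 0.0005 -0.0006  0.0028] turn 0.0024 [ 0.71  0.61 -0.48  1.96  0.43  0.68  0.27]
```

```bash
python3 -m inch '[[[0,0,0.002],0],[[0,0,0.003],0],[[0,0,0.004],0],[[0,0,0.004],0],[[0,0,0.004],0],[[0,0,0.004],0],[[0,0,0.004],0],[[0,0,0.004],0]]'
python3 -m inch '[[[0,0,0],0],[[0,0,0],0],[[0,0,0],0],[[0,0,0],0],[[0,0,-0.03],0],[[0,0,-0.1],0],[[0,0,-0.18],0],[[0,0,-0.25],0]]' 0.55
python3 -m inch '[[[0,0,-0.1],0],[[-0.1,0,-0.2],0],[[-0.2,0,-0.2],0],[[-0.35,0,-0.2],0],[[-0.5,0,-0.2],0],[[-0.6,0,-0.2],0],[[-0.7,0,-0.2],0],[[-0.7,0,-0.2],0]]'
```

```text
time_s: 17.55
tcp_pos: [0.5114, -0.2279, 0.1929]
orientation: [1.849, 2.539, -0.0]
force: [-1.5, 0.4, 5.3]
gripper_width: 0.264
finger_force: 16.0
time_s: 18.55
tcp_pos: [0.5114, -0.2278, 0.2944]
orientation: [1.848, 2.539, 0.0]
force: [0.7, 0.4, 0.2]
gripper_width: 0.548
finger_force: 0.0
time_s: 19.55
tcp_pos: [0.5963, -0.4979, 0.3719]
orientation: [1.855, 2.535, -0.002]
force: [-0.8, 1.0, 0.3]
gripper_width: 0.548
finger_force: 0.0
```

Run:
```python
from h import *
for i in range(3): c=camera('top')
s=camera('side');save(c,'top7');save(s,'side7');P=cloud(c);z=P[...,2];th=np.radians(18);M=np.array([[np.cos(th),-np.sin(th)],[np.sin(th),np.cos(th)]]);Q=(P[...,:2]-[.521,-.2582])@M
w=(z>.012)&(z<.03)&(abs(Q[...,0])<.035)&(Q[...,1]>-.04)&(Q[...,1]<.125);print(cv2.minAreaRect(Q[w].astype(np.float32)*1000),np.percentile(z[w],[5,50,95]))
a=cv2.imread('pics/top7.png')[160:270,300:450];b=cv2.imread('pics/side7.png')[220:360,230:360]
cv2.imwrite('pics/j7.png',np.hstack([cv2.resize(a,(440,440)),cv2.resize(b,(360,440))]))
```

```text
((3.5056819915771484, 40.24012756347656), (160.43588256835938, 58.860267639160156), 82.0152587890625) [0.01361875 0.01980139 0.02489302]
```

View pics/j7.png

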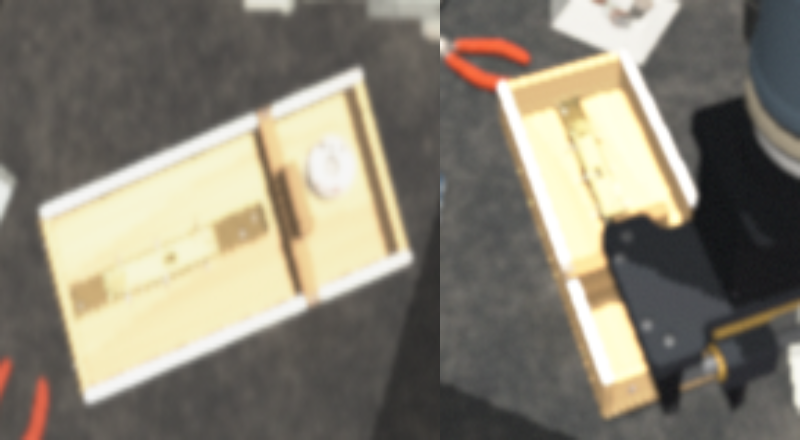

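The channel lies flat in the compartment from (70,298) to (268,228) in the crop, clear of both the divider and the end wall. The reel is standing in place at (328,165), and the gripper is well above everything.

```bash
python3 -c "
from bench import *
print(job_done())"
```

```text
the job is handed in; nothing more can be done
None
```

The job is handed in: the divider was slid to about -53 mm, the chassis channel lies flat and lengthwise in the enlarged compartment, and the reel looks undisturbed; no pass/fail verdict came back.

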